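# Move the charged battery pack from the charger to the counting scale

### The arm

A 6-joint arm with a two-finger parallel gripper is mounted at the origin on the work surface. World frame = base frame: x ahead of the robot, y to its left, z up, the work surface at z = 0. Lengths are in m, angles in rad, forces in N, time in s.
With the tool pointing down it reaches from about 0.375 to 0.825 m from the base axis. Payload 5.5 kg.
Tool frame: the origin (TCP) lies at the very end of the fingers, on their centre line; the grasp point (between the pads) lies behind it (ctrl.grip_point_offset is the z of the grasp point in the tool frame, in m); z points along the fingers, y is the line along which they close (so a half turn about z gives the same grasp; the last joint's range is limited). The gripper opens to 85 mm and grips with 20 to 120 N. Pads are 22 mm wide; open, the fingers measure 114 mm over their backs; the gripper's body (76 mm by 85 mm) begins 54 mm behind the grasp point. The pads swing forward as they close: fully open they stand 13 mm farther back than shut.
Start: joints at [1.167, 0.314, -0.047, 1.21, 0, 1.571], TCP at [0.236, 0.552, 0.231] pointing down, gripper open.
Joint ranges: [-2.67, 2.67], [-0.69, 1.73], [-1.03, 1.25], [-2.08, 2.16], [-1.42, 1.45], [-3.14, 3.14]. Speed limits (rad/s): [2.39, 2.39, 3.01, 3.14, 3.14, 3.14].

### API

Orientations are given as a rotation vector (axis times angle).
In Python, from workcell import ctrl gives the robot as it stands. The module is installed in compiled form; this text tells all that it offers.
- The arm moves only by the tool send_rows, never from a script. Its argument "plan" is text: rows parted by semicolons, each of 7 numbers parted by spaces: the turn, a rotation vector about the tool's x, y, z in rad, then the shift along the tool's x, y, z in mm, then the finger opening in mm, from 0 to 85.4. In form: rx ry rz dx dy dz hand; .... A call has 1 to 10 rows; each row is the pose to reach, as a shift and turn from the pose commanded when the call began, along the tool's axes at that moment; what a row does not reach only later rows make up. A row lasts 1/12 s, in which the tool goes at most 41.7 mm and 7.16 degrees, less where a joint would pass 70% of its speed; a pose out of reach is approached as far as the arm can. A call with a gripper value outside its range is refused whole. The fingers move at their own pace and stop on an object; "grip_force" is the grip in N (left out, the last holds). Time passes only in rows, so rows that repeat a pose let the fingers close. It gives the time, the measured TCP pose, the force and the opening at its end, in the units of the state.
- ctrl.observe(): the state, without advancing time (a new reading comes with each control period).
- ctrl.camera(name): name is "scene" or "top"; returns a dict with "color" (480x640x3 uint8, red, green, blue), "range_z" (480x640 float32, m along the optical axis (not along the pixel's ray), 0 where there is no reading), "vertical_fov" (degrees; the focal length in pixels is half the picture's height over the tangent of half this angle, whatever the lens; pixels are square), "cx", "cy" (the principal point, pixels), "D" ([k1, k2, p1, p2, k3] as OpenCV has them; the pictures are not rectified), "origin" and "rotation" of the camera in the world. Camera axes: x right, y up, looking along -z (the intrinsics and any distortion apply to the point x, -y, -z); pixel columns grow to the right and rows downward; lengths in m; the calibration is good to about 2 mm. A picture is of the moment at which its call begins.
- ctrl.hand_in(): hands the job in, once; it reports no verdict.
The state is a dict: "time_s": time; "joints": joint angles; "qd": joint speeds; "tau": joint torques, N m; "tool_pos": TCP position; "tool_rot": TCP orientation; "force": force on the tool from outside, world axes, zero at the start; "moment": the same for the moment, N m; "width": finger opening in m.
Only numpy, scipy, OpenCV 4.12 (cv2) and the standard library are available. Lean on these libraries where they do the work, as an engineer would, in place of code of your own. Each camera call takes 0.05 s, during which the arm holds its last target. There are 200 camera calls.

### The job

The battery pack latched on the charger is charged and belongs on the counting scale. Press the charger's catch paddle so that the pack springs loose, slide it out, then slide it along the scale's rail, same end first, until the spring catch clicks and holds it fully home, and let go. Be gentle: do not force the pack, the rails or the catch, and leave the other things on the bench where they are.

Things in the scene. Friction and masses are not known exactly. Their poses are not given: they have to be found in the camera images.
- pack: battery pack, 0.3-0.45 kg: black base plate 90 (own x) x 64 (y) x 8 mm, on it a grey body 90 x 44 x 44 mm; 52 mm high in all. Origin: centre of its underside. Own +x end goes first onto a rail. The plate is a 10 mm runner each side of the body; low friction. Under it, an 18 mm foot at the +x end, then a pocket for the catch tooth. At the start it is latched home on the charger.
- charger: fixed battery charger: a rail, and behind it (from x = +95 mm) a black box 75 mm high. Origin at bench height under the centre of a pack latched home; +x along the rail to the stop, +y to the paddle side. Rail deck 35 mm above the bench, 80 mm wide, x = -127 to +80. The stop face (block 40 mm above the deck) is at x = +48 mm, 3 mm beyond the pack's front at home.
- charger_paddle (a point): middle of the top of the charger's catch paddle, a black ribbed pad 34 (along rail) x 26 mm beside the rail, 40 mm above the bench. Moves straight down up to 9 mm against a spring (3.5 to 7 N, and a few N of tooth friction while the pack is latched); springs back. It lets the pack go from about 5.5 mm down.
- charger_catch (a joint): travel of the charger's catch, m: 0 up, 0.009 fully pressed.
- scale: fixed parts-counting scale: the same rail as the charger's, same sizes, origin and axes, and behind it (from x = +95 mm) a white housing 62 mm high with a steel pan to 76 mm. One difference: stop, plunger and catch sit on a clamped adjuster, anywhere within 12 mm either way of the charger's places along x. This shift is not measured; it must be felt.
- scale_plunger (a joint): spring plunger in the scale's stop, m pressed: 0 fully out, about 0.015 when a pack is latched home, 0.018 when it is hard against the stop. If the pack is let go before the click, the plunger pushes it back out.
- scale_catch (a joint): travel of the scale's catch, m: 0 up (at rest, or clicked into the pack's pocket), about 0.005 while the pack's foot is riding over the tooth.
- charger_mouth (a point): on the charger's deck, mid-width, where the lips begin (charger x = -12 mm). Lips from here to x = +48 hold the runners down, tops 15.5 mm above the deck, 51 mm apart; side walls 67 mm apart; pack play 1.5 mm a side and above. From x = -52 to here guides 12 mm high flare 9 mm a side wider outward. Lift the pack off only when its centre is at x < -57 mm.
- charger_plunger (a joint): spring plunger in the charger's stop, m pressed: 0.015 with the pack latched (pushes it to -x with 11 N), 0 fully out (5.5 N). When the catch is pressed it throws the pack back to about x = -15 mm, still under the lips; then the catch may be let go.
- scale_mouth (a point): on the scale's deck, mid-width, where the lips begin (scale x = -12 mm); lips, walls and guides as at the charger's mouth. Set the pack down on the deck with its front short of here, then slide it +x. Over the last 30 mm it presses the tooth down, over the last 15 mm the plunger too, the push rising to some 10 to 16 N; then the tooth clicks up into its pocket.
- bearing: bystander, to be left alone: loose steel ball-bearing ring, 52 mm across, 15 mm high; origin at the centre of its underside
- screwdriver: bystander, to be left alone: loose screwdriver lying on the bench, its own x axis along it; origin under its middle
- tape: bystander, to be left alone: loose cardboard tape core standing on end, 90 mm across, 48 mm high; origin at the centre of its underside
- can: bystander, to be left alone: loose steel can with a paper band, 66 mm across, 110 mm high; origin at the centre of its underside
- carton: bystander, to be left alone: loose small carton, 110 x 85 x 60 mm high; origin at the centre of its underside
- flange: bystander, to be left alone: loose dark steel pipe flange, 80 mm across, 32 mm high with hub; origin at the centre of its underside
Not all that is in view belongs to the job. Leave any blue or red look-alike of the pack alone.

How it is judged:
By the outcome, as a careful person would: the job done as asked, in the order asked, and still so for the second after the job is handed in, with the robot touching nothing.
It also fails if it takes over 56 s, if anything falls off the work surface, if the arm or the gripper's body presses on something with over 40 N, if the wrist force passes 120 N, or if a joint passes its speed limit or range.

## Working session

There is one attempt and no reset: what is moved stays moved. The work goes in short steps, Python scripts to look and compute and a tool call to move; the robot and the scene stay as the last step left them, time stands still between calls to the robot, and variables do not carry over. Pictures are saved under pics/ and viewed, on a budget of 10 in all, crops included, one or two more only if the job needs it, and the job is handed in when it is done.

Besides the shell and the picture viewer there is one more tool, called after "Call:" as name(argument=value, ...), one argument or row to a line, values as JSON. send_rows: Moves the arm, as the interface text tells. Its arguments: {"type":"object","properties":{"plan":{"type":"string"},"grip_force":{"type":"number"}},"required":["plan"]}

```bash
mkdir -p pics; cat > h.py <<'E'
import numpy as np, cv2
from workcell import ctrl
def K(c):
    f=240/np.tan(np.radians(c["vertical_fov"])/2)
    return np.array([[f,0,c["cx"]],[0,f,c["cy"]],[0,0,1.]])
def cloud(c):
    h,w=c["range_z"].shape
    u,v=np.meshgrid(np.arange(w),np.arange(h))
    p=cv2.undistortPoints(np.stack([u,v],-1).reshape(-1,1,2).astype(np.float64),K(c),np.array(c["D"],float)).reshape(h,w,2)
    z=c["range_z"]
    P=np.stack([p[...,0]*z,-p[...,1]*z,-z],-1)
    return P@np.array(c["rotation"]).T+np.array(c["origin"])
def ray(c,uv,h):
    p=cv2.undistortPoints(np.array(uv,float).reshape(-1,1,2),K(c),np.array(c["D"],float)).reshape(-1,2)
    d=np.c_[p[:,0],-p[:,1],-np.ones(len(p))]@np.array(c["rotation"]).T
    o=np.array(c["origin"]); return o+d*((h-o[2])/d[:,2])[:,None]
def save(n,im): cv2.imwrite("pics/"+n,im[...,::-1])
E
python3 - <<'E'
from h import *
import pickle
for n in("scene","top"):
    c=ctrl.camera(n); save(n+"0.png",c["color"]); pickle.dump(c,open(n+"0.pkl","wb"))
    print(n,c["vertical_fov"],c["cx"],c["cy"],c["D"],c["origin"],c["rotation"])
print(ctrl.observe(),ctrl.grip_point_offset)
E
```

```text
scene 50.44555090871233 319.6831994448891 236.74722636166945 [-0.0513877  0.         0.         0.         0.       ] [1.09651027 0.03573029 1.07953111] [0.42850523 0.45695749 1.57499517]
top 56.68969866769768 315.87516790736896 234.47634364281123 [0.02263647 0.         0.         0.         0.        ] [0.22704785 0.01382234 1.07818928] [ 0.15783552 -0.18706988 -1.7110784 ]
{'time_s': 0.1, 'joints': array([ 1.16704295e+00,  3.14188632e-01, -4.79601980e-02,  1.21018540e+00,
        2.09362134e-07,  1.57081749e+00]), 'qd': array([ 0.00024247, -0.00275669,  0.00520412,  0.00118763, -0.00222342,
       -0.0009662 ]), 'tau': array([-4.39361002e-04, -5.40766454e+01,  3.40540838e+01,  1.11477749e-02,
       -4.72246131e-05,  1.06088450e-06]), 'tool_pos': array([0.23552492, 0.55129085, 0.23050907]), 'tool_rot': array([-6.29885791e-01, -3.07748340e+00,  2.36637849e-03]), 'force': array([-0.4959971 , -0.2249614 ,  0.82342895]), 'moment': array([-0.01683166, -0.01096098, -0.00334154]), 'width': 0.08576197545286272} -0.0187
```

View pics/scene0.png

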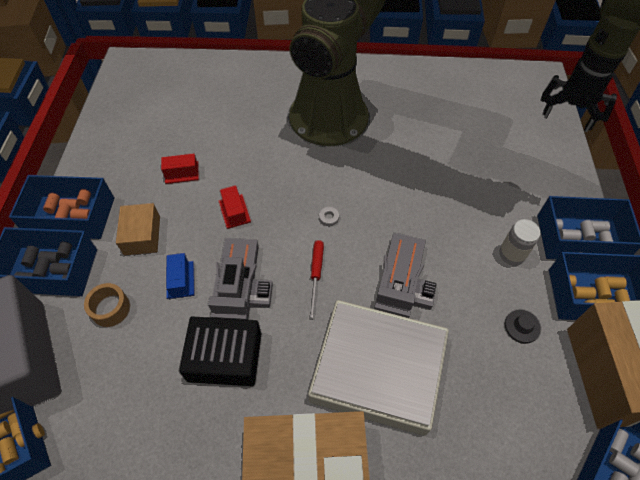

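View pics/top0.png

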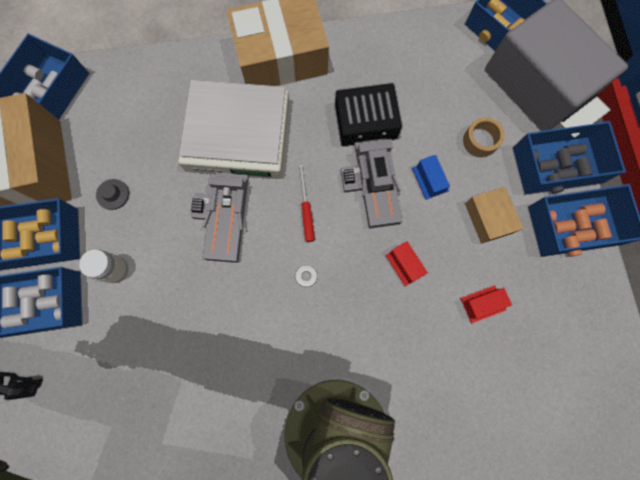

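```bash
sed -i 's/np.array(c\["rotation"\])/cv2.Rodrigues(np.array(c["rotation"],float))[0]/' h.py
python3 - <<'E'
from h import *
import pickle
C={n:pickle.load(open(n+"0.pkl","rb")) for n in("scene","top")}
a=C["scene"]["color"][225:325,200:290]; b=C["scene"]["color"][225:325,360:450]
t=C["top"]["color"][135:235,335:425]; t2=C["top"]["color"][165:265,180:270]
im=np.vstack([np.hstack([a,b]),np.hstack([t,t2])])
save("crop0.png",cv2.resize(im,None,fx=3,fy=3,interpolation=cv2.INTER_CUBIC)[:600])
for n,c in C.items():
    P=cloud(c)
    box={"scene":{"ch":(205,228,275,325),"sc":(365,225,440,320)},"top":{"ch":(335,130,410,235),"sc":(185,165,260,270)}}[n]
    print(n,"bench z",np.median(P[330:340,270:290,2]) if n=="scene" else np.median(P[290:300,400:440,2]))
    for k,(x0,y0,x1,y1) in box.items():
        Q=P[y0:y1,x0:x1].reshape(-1,3)
        h,e=np.histogram(Q[:,2],np.arange(0,.12,.004)); print(k,dict(zip(np.round(e[:-1]*1000).astype(int),h)))
        for lo,hi in((.03,.04),(.07,.08),(.083,.091)):
            m=Q[(Q[:,2]>lo)&(Q[:,2]<hi)]
            if len(m)>40:
                # largest blob by erosion-free rect
                r=cv2.minAreaRect((m[:,:2]*1000).astype(np.float32)); print(k,lo,len(m),np.round(m.mean(0),4),r)
E
```

```text
scene bench z -2.628669077930912e-05
ch {np.int64(0): np.int64(1512), np.int64(4): np.int64(166), np.int64(8): np.int64(38), np.int64(12): np.int64(27), np.int64(16): np.int64(80), np.int64(20): np.int64(202), np.int64(24): np.int64(98), np.int64(28): np.int64(79), np.int64(32): np.int64(594), np.int64(36): np.int64(455), np.int64(40): np.int64(197), np.int64(44): np.int64(126), np.int64(48): np.int64(218), np.int64(52): np.int64(86), np.int64(56): np.int64(46), np.int64(60): np.int64(33), np.int64(64): np.int64(57), np.int64(68): np.int64(112), np.int64(72): np.int64(442), np.int64(76): np.int64(243), np.int64(80): np.int64(55), np.int64(84): np.int64(445), np.int64(88): np.int64(245), np.int64(92): np.int64(4), np.int64(96): np.int64(0), np.int64(100): np.int64(0), np.int64(104): np.int64(0), np.int64(108): np.int64(0), np.int64(112): np.int64(0)}
ch 0.03 1109 [ 0.5315 -0.185   0.0355] ((557.703369140625, -173.645263671875), (124.88610076904297, 208.61865234375), 89.84269714355469)
ch 0.07 760 [ 0.6576 -0.1877  0.0749] ((631.4002075195312, -197.02813720703125), (157.73052978515625,
[... 2942 characters left out ...]
np.int64(169), np.int64(56): np.int64(121), np.int64(60): np.int64(142), np.int64(64): np.int64(38), np.int64(68): np.int64(34), np.int64(72): np.int64(183), np.int64(76): np.int64(109), np.int64(80): np.int64(1), np.int64(84): np.int64(0), np.int64(88): np.int64(0), np.int64(92): np.int64(0), np.int64(96): np.int64(0), np.int64(100): np.int64(0), np.int64(104): np.int64(0), np.int64(108): np.int64(0), np.int64(112): np.int64(0)}
sc 0.03 2197 [0.511  0.198  0.0356] ((540.6571655273438, 209.85369873046875), (185.5185089111328, 222.9687957763672), 76.38987731933594)
sc 0.07 312 [0.6036 0.1727 0.0752] ((604.4736328125, 172.93701171875), (79.69236755371094, 23.07126235961914), 77.03471374511719)
```

View pics/crop0.png

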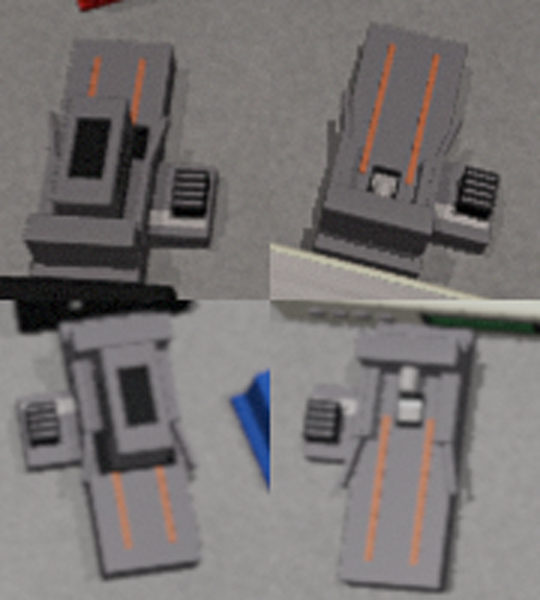

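```bash
python3 - <<'E'
from h import *
import pickle
C={n:pickle.load(open(n+"0.pkl","rb")) for n in("scene","top")}
g={"ch":(np.array([.581,-.194]),-.4),"sc":(np.array([.58,.19]),-13.0)}
for n,c in C.items():
    P=cloud(c); hsv=cv2.cvtColor(c["color"],cv2.COLOR_RGB2HSV)
    for k,(o,yaw) in g.items():
        t=np.radians(yaw);R=np.array([[np.cos(t),-np.sin(t)],[np.sin(t),np.cos(t)]])
        L=(P[...,:2]-o)@R; z=P[...,2]
        near=(abs(L[...,1])<.06)&(L[...,0]>-.16)&(L[...,0]<.08)
        m=near&(hsv[...,0]<15)&(hsv[...,1]>110)
        v,u=np.nonzero(m); w=ray(c,np.c_[u,v],.035)[:,:2]; l=(w-o)@R
        l0=np.median(l[:,1]); out=[]
        for s in(l[:,1]<l0,l[:,1]>l0):
            q=(l[s]*1000).astype(np.float32); vx,vy,x0,y0=cv2.fitLine(q,cv2.DIST_HUBER,0,.01,.01).ravel()
            a=np.degrees(np.arctan2(vy*np.sign(vx),abs(vx))); out.append((a,y0-x0*vy/vx,q[:,0].min(),q[:,0].max()))
        print(n,k,"stripes ang off,y@x0,xmin,xmax",np.round(out,2).tolist())
        d=near&(abs(z-.0355)<.005)&(L[...,0]<-.055)
        q=L[d]*1000; q=q[(abs(q[:,1])<50)]
        for lo in (-115,-100,-85): 
            s=q[abs(q[:,0]-lo)<6]; print("  deck y range near",lo,np.round(np.percentile(s[:,1],[1,99]),1) if len(s) else None, end="")
        e=q[abs(q[:,1])<30]; print("  deck end x",np.percentile(e[:,0],[0,.5,2]).round(1))
        # paddle
        pd=(abs(L[...,1]-.07)<.05)&(abs(L[...,0])<.08)&(c["color"].max(-1)<70)&(z>.03)&(z<.05)&(L[...,1]>.045)
        v,u=np.nonzero(pd); w=(ray(c,np.c_[u,v],.040)[:,:2]-o)@R*1000
        print("  paddle",len(w),w.mean(0).round(1),np.percentile(w,[2,98],axis=0).round(1).tolist(), "stop top:",end="")
        st=near&(abs(z-.075)<.004)&(abs(L[...,1])<.03)&(L[...,0]>.03); s=L[st]*1000; print(np.percentile(s[:,0],[1,99]).round(1) if len(s) else None)
E
```

```text
scene ch stripes ang off,y@x0,xmin,xmax [[42.77000045776367, 69.66000366210938, -109.13999938964844, -56.029998779296875], [0.6800000071525574, 19.31999969482422, -108.41000366210938, -35.29999923706055]]
  deck y range near -115 [-39.5  39.7]  deck y range near -100 [-38.9  40.3]  deck y range near -85 [-39.   38.3]  deck end x [-127.1 -126.7 -125.6]
  paddle 138 [ 7.3 70.1] [[-20.7, 54.7], [25.8, 83.3]] stop top:[40.3 71. ]
scene sc stripes ang off,y@x0,xmin,xmax [[-0.3100000023841858, -29.440000534057617, -137.2899932861328, -18.709999084472656], [0.2199999988079071, 7.460000038146973, -138.14999389648438, -6.71999979019165]]
  deck y range near -115 [-49.1  28.3]  deck y range near -100 [-49.7  27.8]  deck y range near -85 [-49.1  27.9]  deck end x [-157.2 -154.7 -152.6]
  paddle 133 [-22.   58.6] [[-42.2, 45.9], [-4.7, 71.5]] stop top:[30.1 39.6]
top ch stripes ang off,y@x0,xmin,xmax [[-0.20999999344348907, -19.530000686645508, -104.81999969482422, -43.47999954223633], [-0.8899999856948853, 15.65999984741211, -102.19999694824219, -43.369998931884766]]
  deck y range near -115 [-38.8  39.3]  deck y range near -100 [-38.3  39.4]  deck y range near -85 [-37.9  39.6]  deck end x [-126.2 -125.9 -124.8]
  paddle 46 [-3.1 73.2] [[-13.1, 59.5], [15.8, 82.3]] stop top:[41.8 70.5]
top sc stripes ang off,y@x0,xmin,xmax [[0.05000000074505806, -29.239999771118164, -130.38999938964844, -21.43000030517578], [0.23999999463558197, 7.079999923706055, -130.7899932861328, -21.84000015258789]]
  deck y range near -115 [-49.4  27.3]  deck y range near -100 [-49.2  27.7]  deck y range near -85 [-48.8  28.8]  deck end x [-154.7 -154.  -153. ]
  paddle 43 [-33.8  51.6] [[-44.5, 43.7], [-15.9, 66.9]] stop top:[30.1 38.7]
```

```bash
cat >> h.py <<'E'
from scipy.spatial.transform import Rotation as Ro
FR={"ch":(np.array([.581,-.194]),-.4),"sc":(np.array([.5508,.1855]),-12.95)}
def w(k,x,y):
    o,a=FR[k];t=np.radians(a); return o+np.array([[np.cos(t),-np.sin(t)],[np.sin(t),np.cos(t)]])@[x,y]
def loc(k,p):
    o,a=FR[k];t=np.radians(a); return np.array([[np.cos(t),np.sin(t)],[-np.sin(t),np.cos(t)]])@(np.array(p)[:2]-o)
def goal(k,x,y,z,flip=0):
    "row numbers to bring TCP to rail-frame x,y (m), height z; tool y along rail y"
    s=ctrl.observe(); R0=Ro.from_rotvec(s["tool_rot"])
    t=np.radians(FR[k][1]+180*flip); Y=np.array([-np.sin(t),np.cos(t),0]);Z=np.array([0,0,-1.]);X=np.cross(Y,Z)
    R1=Ro.from_matrix(np.c_[X,Y,Z]); p=np.r_[w(k,x,y),z]
    return (R0.inv()*R1).as_rotvec().round(4),(R0.inv().apply(p-s["tool_pos"])*1000).round(1)
def st(k):
    s=ctrl.observe(); print("t",s["time_s"],"loc",(loc(k,s["tool_pos"])*1000).round(1),"z",round(s["tool_pos"][2]*1000,1),"F",s["force"].round(1),"w",round(s["width"]*1000,1),"q",s["joints"].round(2))
E
python3 - <<'E'
from h import *
import pickle
C={n:pickle.load(open(n+"0.pkl","rb")) for n in("scene","top")}
for k,a,b in(("ch",(263.5,288.5),(349,175)),("sc",(519.5-90-.5,289),(180+53,165+40))):
    for n,uv in(("scene",a),("top",b)): print(k,n,uv,(loc(k,ray(C[n],[uv],.04)[0])*1000).round(1))
R=Ro.from_rotvec(ctrl.observe()["tool_rot"]).as_matrix();print(R.round(2))
for f in(0,1): print(f,goal("ch",0,.07,.12,f))
# paddle by dark blob
for n,c in C.items():
    P=cloud(c);r=P[...,:2]-FR["ch"][0]
    m=((c["color"].max(-1)<75)&(r[...,1]>.052)&(r[...,1]<.1)&(abs(r[...,0])<.045)).astype(np.uint8)
    k,l,s,ce=cv2.connectedComponentsWithStats(m); i=1+s[1:,4].argmax(); print(n,s[i],ce[i],(loc("ch",ray(C[n],[ce[i]],.04)[0])*1000).round(1))
E
```

```text
ch scene (263.5, 288.5) [ 7.2 72. ]
ch top (349, 175) [ 6.5 69.3]
sc scene (429.0, 289) [ 4.8 70.4]
sc top (233, 205) [  7.1 -18.8]
[[-0.92  0.39 -0.  ]
 [ 0.39  0.92 -0.  ]
 [ 0.   -0.   -1.  ]]
0 (array([-1.500e-03, -3.000e-04, -3.968e-01]), array([-583.5, -484.9,  111.3]))
1 (array([-4.0000e-04,  2.1000e-03,  2.7448e+00]), array([-583.5, -484.9,  111.3]))
scene [255 281  18  27 255] [263.51764706 293.90588235] [20.6 73.6]
top [344 172  11  12  56] [347.73214286 178.69642857] [-2.5 73.8]
```

Call:
send_rows(
  plan="0 0 -0.397 -583.5 -485 50 0;0 0 -0.397 -583.5 -485 50 0;0 0 -0.397 -583.5 -485 50 0;0 0 -0.397 -583.5 -485 50 0;0 0 -0.397 -583.5 -485 50 0;0 0 -0.397 -583.5 -485 50 0;0 0 -0.397 -583.5 -485 50 0;0 0 -0.397 -583.5 -485 50 0;0 0 -0.397 -583.5 -485 50 0;0 0 -0.397 -583.5 -485 50 0",
)

```text
time_s: 0.93
tool_pos: [0.4246, 0.1817, 0.2038]
tool_rot: [-0.01, -3.141, 0.0]
force: [0.6, 0.5, 1.0]
width: 0.0001
```

```bash
python3 -c "
from h import *
st('ch');print(goal('ch',.007,.071,.08))"
```

```text
t 0.9333 loc [-159.   374.6] z 203.8 F [0.6 0.5 1. ] w 0.1 q [ 0.4   0.07 -0.41  1.09  0.    0.41]
(array([-0.    , -0.0001,  0.0004]), array([-165.9, -303.6,  123.8]))
```

Call:
send_rows(
  plan="0 0 0 -166 -303 60 0;0 0 0 -166 -303 60 0;0 0 0 -166 -303 60 0;0 0 0 -166 -303 60 0;0 0 0 -166 -303 60 0;0 0 0 -166 -303 60 0;0 0 0 -166 -303 60 0;0 0 0 -166 -303 60 0;0 0 0 -166 -303 100 0;0 0 0 -166 -303 100 0",
)

```text
time_s: 1.77
tool_pos: [0.5869, -0.1235, 0.0986]
tool_rot: [-0.017, -3.136, -0.0]
force: [-1.6, 1.0, -1.0]
width: -0.0001
```

```bash
python3 -c "
from h import *
st('ch');print(goal('ch',.007,.071,.06))
c=ctrl.camera('scene');t=ctrl.camera('top')
save('press1.png',cv2.resize(np.hstack([c['color'][220:330,190:300],t['color'][110:220,320:430]]),None,fx=3.6,fy=3.6,interpolation=cv2.INTER_CUBIC))"
```

```text
t 1.7667 loc [ 5.4 70.6] z 98.6 F [-1.6  1.  -1. ] w -0.1 q [-0.21  0.4  -0.24  0.94 -0.   -0.2 ]
(array([ 0.0002, -0.0053, -0.0039]), array([-1.8,  0.4, 38.6]))
```

View pics/press1.png

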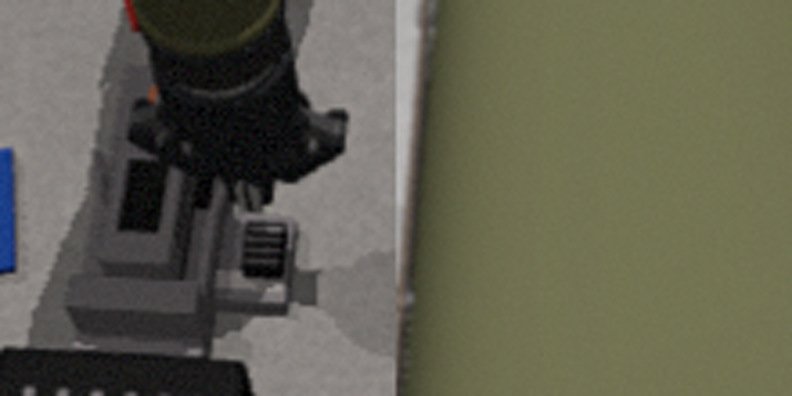

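Call:
send_rows(
  plan="0 0 0 -2 0 25 0;0 0 0 -2 0 45 0;0 0 0 -2 0 53 0;0 0 0 -2 0 56 0;0 0 0 -2 0 58 0;0 0 0 -2 0 60 0;0 0 0 -2 0 62 0;0 0 0 -2 0 63.5 0;0 0 0 -2 0 65 0;0 0 0 -2 0 65 0",
)

```text
time_s: 2.7
tool_pos: [0.5909, -0.1205, 0.0396]
tool_rot: [0.011, 3.14, -0.0]
force: [0.7, 0.9, 1.9]
width: 0.0001
```

```bash
python3 -c "
from h import *
st('ch')
c=ctrl.camera('scene');P=cloud(c)
Q=P[200:340,180:300].reshape(-1,3);m=Q[(Q[:,2]>.083)&(Q[:,2]<.091)]
l=np.array([loc('ch',p) for p in m])*1000; m2=abs(l[:,1])<24; print(np.percentile(l[m2],[2,98],axis=0))
"
```

```text
t 2.7 loc [ 9.4 73.6] z 39.6 F [0.7 0.9 1.9] w 0.1 q [-0.2   0.46 -0.3   0.81  0.   -0.19]
[[-43.49013301 -21.53177687]
 [ 43.45330078  19.93362207]]
```

Call:
send_rows(
  plan="0 0 0 2 -2 2 0;0 0 0 2 -2 3.5 0;0 0 0 2 -2 5 0;0 0 0 2 -2 6.5 0;0 0 0 2 -2 7 0;0 0 0 2 -2 7 0;0 0 0 2 -2 7 0",
)

```text
time_s: 3.33
tool_pos: [0.5897, -0.1223, 0.033]
tool_rot: [0.01, 3.139, 0.001]
force: [1.4, 1.9, 5.3]
width: 0.0001
```

```bash
cat > pk.py <<'E'
from h import *
import sys
def pack(k,n="scene"):
    c=ctrl.camera(n);P=cloud(c).reshape(-1,3)
    l=np.array((P[:,:2]-FR[k][0])@np.array([[np.cos(np.radians(FR[k][1])),-np.sin(np.radians(FR[k][1]))],[np.sin(np.radians(FR[k][1])),np.cos(np.radians(FR[k][1]))]]))*1000
    s=(abs(P[:,2]-.087)<.004)&(abs(l[:,1])<28)&(l[:,0]>-160)&(l[:,0]<60); print(n,"pack top pts",s.sum(),"x,y pct",np.percentile(l[s],[2,98],axis=0).round(1).tolist())
    return c
if __name__=="__main__": st(sys.argv[1]); pack(sys.argv[1])
E
python3 pk.py ch
```

```text
t 3.3333 loc [ 8.2 71.7] z 33.0 F [1.4 1.9 5.3] w 0.1 q [-0.21  0.46 -0.31  0.8   0.   -0.2 ]
scene pack top pts 482 x,y pct [[-62.1, -21.2], [24.9, 18.7]]
```

Call:
send_rows(
  plan="0 0 0 0 0 -20 0;0 0 0 0 0 -55 0;0 0 0 0 0 -85 40;0 0 0 10 -30 -95 85;0 0 0 25 -65 -95 85;0 0 0 26 -72 -95 85;0 0 0 26 -72 -95 85;0 0 0 26 -72 -95 85",
)

```text
time_s: 4.05
tool_pos: [0.5613, -0.1944, 0.1265]
tool_rot: [-0.013, -3.141, -0.001]
force: [0.3, 0.2, -0.0]
width: 0.0726
```

```bash
python3 pk.py ch; python3 -c "
from h import *
print(goal('ch',-.017,0,.056))
c=ctrl.camera('scene')
save('over.png',cv2.resize(c['color'][200:330,180:300],None,fx=4.5,fy=4.5,interpolation=cv2.INTER_CUBIC))"
```

```text
t 4.05 loc [-19.7  -0.6] z 126.5 F [ 0.3  0.2 -0. ] w 72.6 q [-0.33  0.36 -0.22  0.99  0.   -0.33]
scene pack top pts 643 x,y pct [[-62.7, -21.4], [23.3, 21.2]]
(array([ 0.0008, -0.0009, -0.0001]), array([-2.6, -0.1, 70.4]))
```

View pics/over.png

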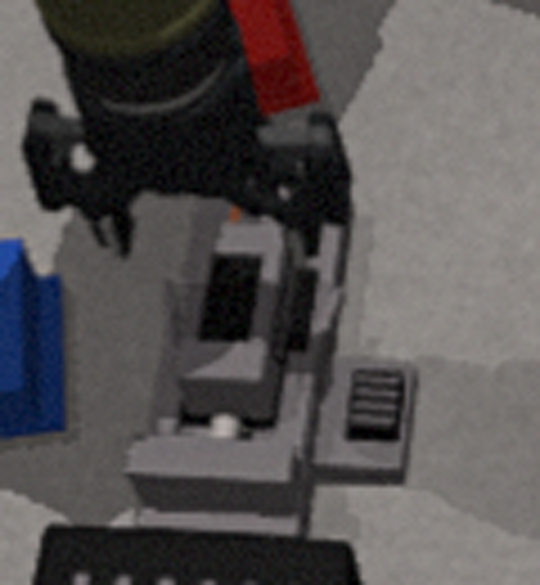

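Call:
send_rows(
  plan="0 0 0 0 -0.1 20 85;0 0 0 0 -0.1 45 85;0 0 0 0 -0.1 60 85;0 0 0 0 -0.1 69 85;0 0 0 0 -0.1 69 85;0 0 0 0 -0.1 69 60;0 0 0 0 -0.1 69 42;0 0 0 0 -0.1 69 40;0 0 0 0 -0.1 69 40;0 0 0 0 -0.1 69 40",
  grip_force=60,
)

```text
time_s: 4.98
tool_pos: [0.5629, -0.1945, 0.0595]
tool_rot: [0.01, 3.139, -0.0]
force: [0.2, 0.4, 4.8]
width: 0.0431
```

```bash
python3 pk.py ch
```

```text
t 4.9833 loc [-18.1  -0.6] z 59.5 F [0.2 0.4 4.8] w 43.1 q [-0.33  0.42 -0.3   0.84  0.   -0.33]
scene pack top pts 419 x,y pct [[-31.7, -23.5], [23.8, 20.6]]
```

Call:
send_rows(
  plan="0 0 0 4 0 0 40;0 0 0 10 0 0 40;0 0 0 17 0 0 40;0 0 0 25 0 0 40;0 0 0 33 0 0 40;0 0 0 41 0 0 40;0 0 0 49 0 0 40;0 0 0 55 0 0 40;0 0 0 57 0 0 40;0 0 0 57 0 0 40",
)

```text
time_s: 5.87
tool_pos: [0.505, -0.1946, 0.0592]
tool_rot: [0.012, 3.14, -0.002]
force: [1.1, 0.5, 7.7]
width: 0.0431
```

```bash
python3 pk.py ch;python3 -c "
from h import *
print(goal('sc',-.085,0,.1))"
```

```text
t 5.8667 loc [-76.   -1.1] z 59.2 F [1.1 0.5 7.7] w 43.1 q [-0.37  0.33 -0.44  0.8  -0.   -0.36]
scene pack top pts 399 x,y pct [[-94.8, -23.7], [-33.3, 19.8]]
(array([-0.001 ,  0.0017,  0.2187]), array([ 39.9, 398.8, -41.3]))
```

Call:
send_rows(
  plan="0 0 0 0 0 -8 40;0 0 0 0 0 -20 40;0 0 0 0 0 -40 40;0 0 0 0 0 -60 40;0 0 0 0 0 -70 40;0 0 0 0 0 -70 40",
)

```text
time_s: 6.42
tool_pos: [0.5056, -0.1945, 0.13]
tool_rot: [0.011, 3.139, -0.002]
force: [1.4, -0.1, -3.4]
width: 0.0431
```

```bash
python3 pk.py ch;python3 -c "
from h import *
print(goal('sc',-.085,0,.13))
"
```

```text
t 6.4167 loc [-75.4  -1. ] z 130.0 F [ 1.4 -0.1 -3.4] w 43.1 q [-0.37  0.27 -0.35  0.95 -0.   -0.36]
(array([-0.0005,  0.0011,  0.219 ]), array([ 39.8, 398.5,  -1.7]))Traceback (most recent call last):
  File "pk.py", line 8, in <module>
    if __name__=="__main__": st(sys.argv[1]); pack(sys.argv[1])
                                              ~~~~^^^^^^^^^^^^^
  File "pk.py", line 6, in pack
    s=(abs(P[:,2]-.087)<.004)&(abs(l[:,1])<28)&(l[:,0]>-160)&(l[:,0]<60); print(n,"pack top pts",s.sum(),"x,y pct",np.percentile(l[s],[2,98],axis=0).round(1).tolist())
                                                                                                                   ~~~~~~~~~~~~~^^^^^^^^^^^^^^^^^^^^
    return _quantile_unchecked(
        a, q, axis, out, overwrite_input, method, keepdims, weights)
    return _ureduce(a,
                    func=_quantile_ureduce_func,
    ...<5 lines>...
                    overwrite_input=overwrite_input,
                    method=method)
    r = func(a, **kwargs)
    result = _quantile(arr,
                       quantiles=q,
    ...<2 lines>...
                       out=out,
                       weights=wgt)
    slices_having_nans = np.isnan(arr[-1, ...])
                                  ~~~^^^^^^^^^
IndexError: index -1 is out of bounds for axis 0 with size 0
```

Call:
send_rows(
  plan="0 0 0 4 40 0 40;0 0 0.05 12 80 0 40;0 0 0.1 20 120 0 40;0 0 0.15 25 160 0 40;0 0 0.219 30 200 0 40;0 0 0.219 35 240 0 40;0 0 0.219 40 280 0 40;0 0 0.219 40 320 0 40;0 0 0.219 40 360 0 40;0 0 0.219 40 398 0 40",
)

```text
time_s: 7.3
tool_pos: [0.4658, 0.2058, 0.1265]
tool_rot: [-0.353, -3.12, 0.002]
force: [1.9, -0.4, -3.5]
width: 0.043
```

Call:
send_rows(
  plan="0 0 0 0 0 0 40;0 0 0 0 0 0 40;0 0 0 0 0 0 40",
)

```text
time_s: 7.55
tool_pos: [0.4662, 0.2035, 0.1266]
tool_rot: [-0.352, -3.119, 0.004]
force: [-0.6, 0.6, -3.3]
width: 0.0429
```

```bash
python3 -c "
from h import *
import pickle
st('sc');print(goal('sc',-.085,0,.0595))
for n in('scene','top'):
    c=ctrl.camera(n);pickle.dump(c,open(n+'1.pkl','wb'));P=cloud(c).reshape(-1,3)
    h=P[(P[:,2]>.14)&(P[:,2]<.172)]
    l=np.array([loc('sc',p) for p in h])*1000
    s=(abs(l[:,1])<60)&(abs(l[:,0]+85)<65)
    print(n,s.sum(), np.histogram(h[s,2],np.arange(.14,.174,.004)) if s.any() else '')
c=pickle.load(open('scene1.pkl','rb'));t=pickle.load(open('top1.pkl','rb'))
save('carry.png',cv2.resize(np.hstack([c['color'][190:320,350:470],t['color'][150:280,170:290]]),None,fx=3.3,fy=3.3,interpolation=cv2.INTER_CUBIC))
"
```

```text
t 7.55 loc [-86.5  -1.4] z 126.6 F [-0.6  0.6 -3.3] w 42.9 q [ 0.41  0.22 -0.43  0.93 -0.    0.64]
(array([-0.0025, -0.0022,  0.001 ]), array([-1.7,  1.5, 67. ]))
scene 659 (array([ 37,  32,  52, 321, 189,  11,   9,   8]), array([0.14 , 0.144, 0.148, 0.152, 0.156, 0.16 , 0.164, 0.168, 0.172]))
top 11 (array([0, 3, 1, 6, 1, 0, 0, 0]), array([0.14 , 0.144, 0.148, 0.152, 0.156, 0.16 , 0.164, 0.168, 0.172]))
```

View pics/carry.png

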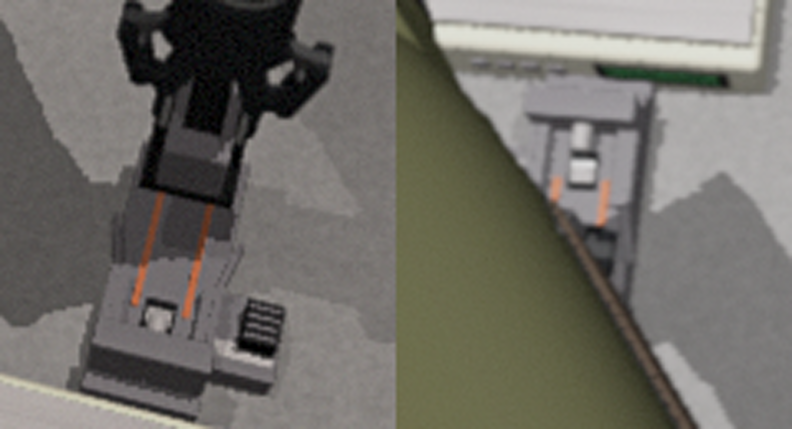

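```bash
python3 -c "
from h import *
import pickle
c=pickle.load(open('scene1.pkl','rb'));P=cloud(c).reshape(-1,3)
l=np.array([loc('sc',p) for p in P[:,:2]])*1000
s=(abs(P[:,2]-.1545)<.004)&(abs(l[:,1])<45)&(abs(l[:,0]+85)<60)
q=l[s]
for x in range(-100,-30,8):
    b=q[abs(q[:,0]-x)<4]; print(x,len(b),np.percentile(b[:,1],[3,97]).round(1) if len(b) else '')
print(np.percentile(q[:,0],[95,99]), np.median(P[s,2]))
s=(P[:,2]>.104)&(P[:,2]<.116)&(abs(l[:,1])<45)&(abs(l[:,0]+60)<60);q=l[s];print('plate',s.sum(),np.percentile(q,[2,98],axis=0),np.median(P[s,2]))
"
```

```text
-100 49 [-18.6  14.7]
-92 54 [-22.3  18.1]
-84 72 [-33.2  25.5]
-76 69 [-29.6  24.7]
-68 60 [-22.9  17.9]
-60 64 [-22.5  18.7]
-52 58 [-22.6  18.9]
-44 59 [-22.4  17.3]
-36 0 
[-44.80354993 -42.94623193] 0.15509907697833425
plate 228 [[-92.38212115 -33.92524943]
 [-41.92836266  29.13909627]] 0.11086126660192464
```

Call:
send_rows(
  plan="0 0 0 0 1 15 40;0 0 0 0 1 35 40;0 0 0 0 1 50 40;0 0 0 0 1 58 40;0 0 0 0 1 62 40;0 0 0 0 1 62 40",
)

```text
time_s: 8.15
tool_pos: [0.4673, 0.2042, 0.0654]
tool_rot: [-0.356, -3.12, 0.001]
force: [0.2, -0.5, -4.4]
width: 0.0431
```

```bash
python3 pk.py sc
```

```text
t 8.15 loc [-85.6  -0.5] z 65.4 F [ 0.2 -0.5 -4.4] w 43.1 q [ 0.41  0.28 -0.5   0.79 -0.    0.64]
scene pack top pts 57 x,y pct [[-91.7, -23.8], [-41.0, 25.0]]
```

Call:
send_rows(
  plan="0 0 0 0 1 3 40;0 0 0 0 1 5 40;0 0 0 0 1 6 40;0 0 0 0 1 6.5 40;0 0 0 0 1 6.5 40",
)

```text
time_s: 8.62
tool_pos: [0.468, 0.2064, 0.0597]
tool_rot: [0.354, 3.121, 0.0]
force: [0.2, 0.8, -4.2]
width: 0.0429
```

```bash
python3 pk.py sc
```

```text
t 8.6167 loc [-85.3   1.8] z 59.7 F [ 0.2  0.8 -4.2] w 42.9 q [ 0.42  0.29 -0.5   0.78 -0.    0.64]
scene pack top pts 406 x,y pct [[-106.0, -20.6], [-42.2, 22.1]]
```

Call:
send_rows(
  plan="0 0 0 0 -0.6 0.6 40;0 0 0 0 -0.6 1.2 40;0 0 0 0 -0.6 1.2 40;0 0 0 0 -0.6 1.2 40",
)

```text
time_s: 9.0
tool_pos: [0.4683, 0.206, 0.0592]
tool_rot: [0.354, 3.121, 0.001]
force: [-0.5, 1.5, 4.4]
width: 0.0434
```

```bash
python3 pk.py sc
```

```text
t 9.0 loc [-85.    1.5] z 59.2 F [-0.5  1.5  4.4] w 43.4 q [ 0.41  0.29 -0.51  0.78  0.    0.64]
scene pack top pts 439 x,y pct [[-105.0, -20.7], [-42.4, 22.2]]
```

Call:
send_rows(
  plan="0 0 0 -3 -0.3 0 40;0 0 0 -7 -0.6 0 40;0 0 0 -11 -0.6 0 40;0 0 0 -15 -0.6 0 40;0 0 0 -19 -0.6 0 40;0 0 0 -23 -0.6 0 40;0 0 0 -27 -0.6 0 40;0 0 0 -31 -0.6 0 40;0 0 0 -34 -0.6 0 40;0 0 0 -34 -0.6 0 40",
)

```text
time_s: 9.88
tool_pos: [0.5016, 0.1978, 0.0591]
tool_rot: [0.354, 3.121, 0.001]
force: [-2.0, 0.2, 7.1]
width: 0.0434
```

```bash
python3 pk.py sc
```

```text
t 9.8833 loc [-50.7   0.9] z 59.1 F [-2.   0.2  7.1] w 43.4 q [ 0.38  0.33 -0.44  0.8   0.    0.6 ]
scene pack top pts 448 x,y pct [[-69.5, -21.5], [-8.1, 21.3]]
```

Call:
send_rows(
  plan="0 0 0 -2 0 -0.4 40;0 0 0 -4 0 -0.4 40;0 0 0 -6 0 -0.4 40;0 0 0 -8 0 -0.4 40;0 0 0 -10 0 -0.4 40;0 0 0 -12 0 -0.4 40;0 0 0 -14 0 -0.4 40;0 0 0 -16 0 -0.4 40;0 0 0 -17 0 -0.4 40;0 0 0 -17 0 -0.4 40",
)

```text
time_s: 10.77
tool_pos: [0.5172, 0.1939, 0.0591]
tool_rot: [-0.354, -3.121, -0.001]
force: [-3.9, 1.3, 8.2]
width: 0.0429
```

```bash
python3 pk.py sc
```

```text
t 10.7667 loc [-34.7   0.7] z 59.1 F [-3.9  1.3  8.2] w 42.9 q [ 0.36  0.36 -0.41  0.81  0.    0.58]
scene pack top pts 449 x,y pct [[-51.3, -21.9], [7.9, 21.0]]
```

Call:
send_rows(
  plan="0 0 0 -2 0 -0.5 40;0 0 0 -4 0 -0.5 40;0 0 0 -6 0 -0.5 40;0 0 0 -8 0 -0.5 40;0 0 0 -10 0 -0.5 40;0 0 0 -12 0 -0.5 40;0 0 0 -12 0 -0.5 40",
)

```text
time_s: 11.4
tool_pos: [0.5298, 0.191, 0.0595]
tool_rot: [0.354, 3.121, 0.0]
force: [-1.4, 0.8, 3.8]
width: 0.0425
```

```bash
python3 pk.py sc
```

```text
t 11.4 loc [-21.7   0.7] z 59.5 F [-1.4  0.8  3.8] w 42.5 q [ 0.35  0.37 -0.38  0.82 -0.    0.57]
scene pack top pts 446 x,y pct [[-38.7, -21.7], [20.8, 21.1]]
```

Call:
send_rows(
  plan="0 0 0 -1 0 0 40;0 0 0 -2 0 0 40;0 0 0 -3 0 0 40;0 0 0 -4 0 0 40;0 0 0 -5 0 0 40;0 0 0 -6 0 0 40;0 0 0 -7 0 0 40;0 0 0 -8 0 0 40;0 0 0 -8 0 0 40",
)

```text
time_s: 12.2
tool_pos: [0.5352, 0.1896, 0.0592]
tool_rot: [-0.353, -3.118, -0.001]
force: [-8.0, 3.3, 9.5]
width: 0.0433
```

Call:
send_rows(
  plan="0 0 0 -1 0 0 40;0 0 0 -2 0 0 40;0 0 0 -3 0 0 40;0 0 0 -4 0 0 40;0 0 0 -4 0 0 40",
)

```text
time_s: 12.62
tool_pos: [0.5386, 0.1888, 0.0591]
tool_rot: [-0.352, -3.117, -0.002]
force: [-9.9, 2.1, 9.6]
width: 0.0431
```

```bash
python3 pk.py sc
```

```text
t 12.6167 loc [-12.6   0.5] z 59.1 F [-9.9  2.1  9.6] w 43.1 q [ 0.34  0.39 -0.36  0.83  0.    0.56]
scene pack top pts 457 x,y pct [[-29.1, -22.1], [30.6, 20.9]]
```

Call:
send_rows(
  plan="0 0 0 -1 0 -0.3 40;0 0 0 -2 0 -0.3 40;0 0 0 -3 0 -0.3 40;0 0 0 -4 0 -0.3 40;0 0 0 -4 0 -0.3 40",
)

```text
time_s: 13.08
tool_pos: [0.542, 0.188, 0.0591]
tool_rot: [-0.352, -3.116, -0.002]
force: [-10.4, 4.1, 8.8]
width: 0.0434
```

Call:
send_rows(
  plan="0 0 0 -1 0 0 40;0 0 0 -2 0 0 40;0 0 0 -3 0 0 40;0 0 0 -3 0 0 40",
)

```text
time_s: 13.42
tool_pos: [0.5446, 0.1874, 0.0591]
tool_rot: [-0.352, -3.116, -0.002]
force: [-10.3, 2.4, 9.7]
width: 0.043
```

```bash
python3 pk.py sc
```

```text
t 13.4167 loc [-6.5  0.4] z 59.1 F [-10.3   2.4   9.7] w 43.0 q [ 0.33  0.4  -0.34  0.83  0.    0.55]
scene pack top pts 447 x,y pct [[-22.2, -21.7], [36.2, 21.0]]
```

Call:
send_rows(
  plan="0 0 0 -1 0 0 40;0 0 0 -2 0 0 40;0 0 0 -3 0 0 40;0 0 0 -3 0 0 40",
)

```text
time_s: 13.8
tool_pos: [0.5478, 0.1866, 0.059]
tool_rot: [-0.352, -3.117, -0.001]
force: [-9.4, 3.8, 8.5]
width: 0.0431
```

Call:
send_rows(
  plan="0 0 0 -1 0 0 40;0 0 0 -2 0 0 40;0 0 0 -2 0 0 40",
)

```text
time_s: 14.05
tool_pos: [0.5487, 0.1864, 0.0589]
tool_rot: [-0.351, -3.114, -0.002]
force: [-12.3, 4.8, 10.3]
width: 0.0432
```

```bash
python3 pk.py sc
```

```text
t 14.05 loc [-2.3  0.4] z 58.9 F [-12.3   4.8  10.3] w 43.2 q [ 0.32  0.4  -0.33  0.84  0.    0.55]
scene pack top pts 453 x,y pct [[-17.5, -22.1], [40.7, 20.7]]
```

Call:
send_rows(
  plan="0 0 0 -0.7 0 0 40;0 0 0 -1.4 0 0 40;0 0 0 -2 0 0 40;0 0 0 -2 0 0 40",
)

```text
time_s: 14.43
tool_pos: [0.5503, 0.186, 0.0588]
tool_rot: [-0.351, -3.114, -0.002]
force: [-12.8, 3.7, 9.8]
width: 0.0429
```

Call:
send_rows(
  plan="0 0 0 -0.7 0 0 40;0 0 0 -1.4 0 0 40;0 0 0 -2 0 0 40;0 0 0 -2 0 0 40",
)

```text
time_s: 14.77
tool_pos: [0.5515, 0.1856, 0.0588]
tool_rot: [-0.351, -3.113, -0.002]
force: [-14.4, 4.6, 12.0]
width: 0.0429
```

```bash
python3 pk.py sc
```

```text
t 14.7667 loc [0.7 0.3] z 58.8 F [-14.4   4.6  12. ] w 42.9 q [ 0.32  0.41 -0.33  0.84  0.01  0.55]
scene pack top pts 455 x,y pct [[-14.2, -21.9], [43.4, 20.5]]
```

Call:
send_rows(
  plan="0 0 0 -0.7 0 -0.3 40;0 0 0 -1.4 0 -0.3 40;0 0 0 -2 0 -0.3 40;0 0 0 -2 0 -0.3 40",
)

```text
time_s: 15.15
tool_pos: [0.5516, 0.1856, 0.0588]
tool_rot: [-0.35, -3.109, -0.003]
force: [-20.2, 6.8, 14.9]
width: 0.043
```

Call:
send_rows(
  plan="0 0 0 -0.7 0 0 40;0 0 0 -1.4 0 0 40;0 0 0 -2 0 0 40;0 0 0 -2 0 0 40",
)

```text
time_s: 15.48
tool_pos: [0.5515, 0.1856, 0.0588]
tool_rot: [-0.349, -3.106, -0.004]
force: [-26.8, 7.8, 20.4]
width: 0.0427
```

```bash
python3 pk.py sc
```

```text
t 15.4833 loc [0.7 0.3] z 58.8 F [-26.8   7.8  20.4] w 42.7 q [ 0.32  0.41 -0.32  0.85  0.01  0.54]
scene pack top pts 455 x,y pct [[-13.2, -21.9], [43.0, 20.8]]
```

Call:
send_rows(
  plan="0 0 0 1 0 0 40;0 0 0 2 0 -0.3 40;0 0 0 3 0 -0.5 40;0 0 0 4 0 -0.5 40;0 0 0 5 0 -0.5 40;0 0 0 6 0 -0.5 40;0 0 0 6 0 -0.5 40",
)

```text
time_s: 16.12
tool_pos: [0.5504, 0.1859, 0.0588]
tool_rot: [-0.351, -3.114, -0.001]
force: [-8.8, 4.1, 3.0]
width: 0.0432
```

```bash
python3 pk.py sc
```

```text
t 16.1167 loc [-0.4  0.3] z 58.8 F [-8.8  4.1  3. ] w 43.2 q [ 0.32  0.41 -0.33  0.84  0.    0.55]
scene pack top pts 460 x,y pct [[-15.1, -21.6], [42.5, 20.5]]
```

Call:
send_rows(
  plan="0 0 0 1 0 0 40;0 0 0 2 0 0 40;0 0 0 3 0 0 40;0 0 0 3 0 0 40",
)

```text
time_s: 16.5
tool_pos: [0.548, 0.1864, 0.0589]
tool_rot: [-0.351, -3.115, -0.001]
force: [-8.3, 4.5, 2.1]
width: 0.0428
```

```bash
python3 pk.py sc
```

```text
t 16.5 loc [-2.9  0.3] z 58.9 F [-8.3  4.5  2.1] w 42.8 q [ 0.33  0.4  -0.34  0.84  0.    0.55]
scene pack top pts 459 x,y pct [[-18.8, -21.8], [39.9, 20.6]]
```

Call:
send_rows(
  plan="0 0 0 0.7 0 0 40;0 0 0 1.5 0 0 40;0 0 0 1.5 0 0 40",
)

```text
time_s: 16.8
tool_pos: [0.5478, 0.1865, 0.0589]
tool_rot: [-0.352, -3.117, -0.0]
force: [-5.2, 3.8, -1.3]
width: 0.0426
```

```bash
python3 pk.py sc
```

```text
t 16.8 loc [-3.1  0.3] z 58.9 F [-5.2  3.8 -1.3] w 42.6 q [ 0.33  0.4  -0.34  0.84  0.    0.55]
scene pack top pts 455 x,y pct [[-18.3, -22.1], [39.2, 20.7]]
```

Call:
send_rows(
  plan="0 0 0 0.7 0 0 40;0 0 0 1.5 0 0 40;0 0 0 2.5 0 0 40;0 0 0 2.5 0 0 40",
)

```text
time_s: 17.18
tool_pos: [0.5473, 0.1865, 0.0594]
tool_rot: [-0.354, -3.121, 0.001]
force: [-0.1, 1.7, -10.7]
width: 0.0429
```

```bash
python3 pk.py sc
```

```text
t 17.1833 loc [-3.7  0.2] z 59.4 F [ -0.1   1.7 -10.7] w 42.9 q [ 0.33  0.4  -0.34  0.83 -0.    0.55]
scene pack top pts 462 x,y pct [[-19.4, -22.2], [38.8, 20.8]]
```

Call:
send_rows(
  plan="0 0 0 0 0 0.5 40;0 0 0 0 0 0.9 40;0 0 0 0 0 0.9 40",
)

```text
time_s: 17.48
tool_pos: [0.5473, 0.1865, 0.0594]
tool_rot: [-0.354, -3.121, 0.001]
force: [-2.7, 1.8, -5.7]
width: 0.0429
```

```bash
python3 pk.py sc
```

```text
t 17.4833 loc [-3.6  0.2] z 59.4 F [-2.7  1.8 -5.7] w 42.9 q [ 0.33  0.4  -0.34  0.83 -0.    0.55]
scene pack top pts 443 x,y pct [[-19.5, -22.2], [39.2, 21.0]]
```

Call:
send_rows(
  plan="0 0 0 0 0 0 48;0 0 0 0 0 0 55;0 0 0 0 0 0 70;0 0 0 0 0 0 85;0 0 0 0 0 0 85;0 0 0 0 0 0 85",
)

```text
time_s: 18.03
tool_pos: [0.5481, 0.1867, 0.0598]
tool_rot: [0.354, 3.121, 0.0]
force: [-0.2, 0.3, -0.0]
width: 0.0852
```

```bash
python3 pk.py sc
```

```text
t 18.0333 loc [-2.9  0.5] z 59.8 F [-0.2  0.3 -0. ] w 85.2 q [ 0.33  0.4  -0.34  0.83 -0.    0.55]
scene pack top pts 467 x,y pct [[-20.0, -21.8], [38.8, 20.2]]
```

Pack stays put with the fingers open; lift clear and look.

Call:
send_rows(
  plan="0 0 0 0 0 -15 85;0 0 0 0 0 -40 85;0 0 0 0 0 -75 85;0 0 0 0 0 -110 85;0 0 0 0 0 -140 85;0 0 0 60 0 -140 85;0 0 0 100 0 -140 85;0 0 0 140 0 -140 85;0 0 0 140 0 -140 85;0 0 0 140 0 -140 85",
)

```text
time_s: 18.92
tool_pos: [0.408, 0.2183, 0.1997]
tool_rot: [-0.35, -3.121, 0.0]
force: [-0.3, 0.3, -0.2]
width: 0.0849
```

```bash
python3 pk.py sc; python3 -c "
from h import *
c=ctrl.camera('scene')
save('end.png',c['color'])
save('endc.png',cv2.resize(c['color'][200:330,340:460],None,fx=4.5,fy=4.5,interpolation=cv2.INTER_CUBIC))"
```

```text
t 18.9167 loc [-1.466e+02 -1.000e-01] z 199.7 F [-0.3  0.3 -0.2] w 84.9 q [ 0.49  0.07 -0.42  1.08  0.    0.71]
scene pack top pts 668 x,y pct [[-48.4, -21.9], [38.5, 20.1]]
```

View pics/endc.png

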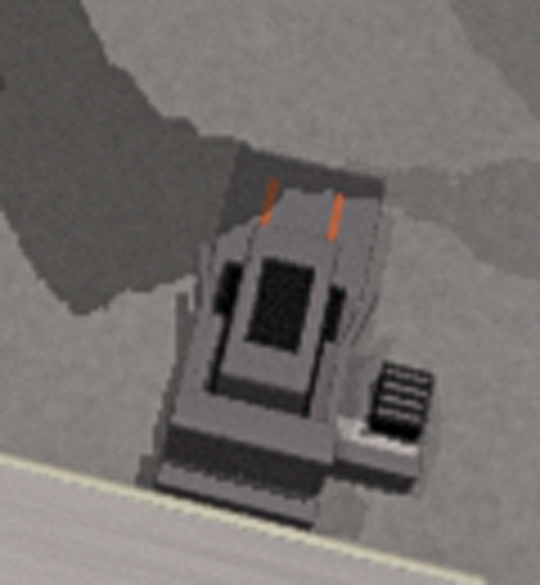

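View pics/end.png

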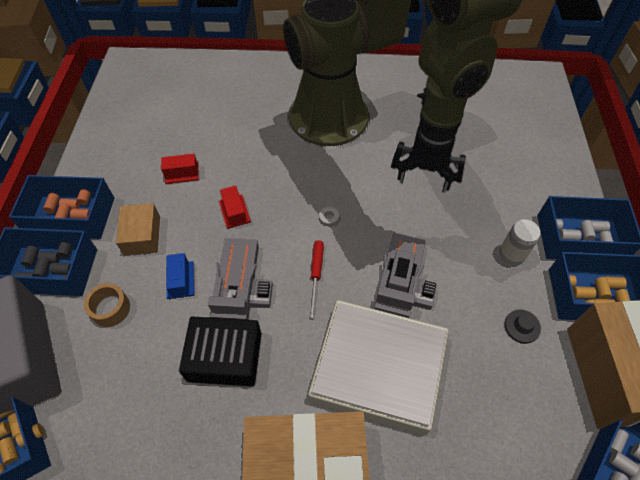

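```bash
python3 -c "
from workcell import ctrl
print(ctrl.hand_in())"
```

```text
the job is handed in; nothing more can be done
None
```

The pack is on the scale, seated on its rail and let go; it looks latched home. I handed the job in at about 19 s of the 56 s allowed, and no verdict is reported.

- **Charger:** I pressed the catch paddle about 7 mm with roughly 5 N. The pack sprang back to about x = -18 mm, and I gripped it at 60 N, slid it out and lifted it off.
- **Scale:** I set the pack on the deck +x end first and slid it in with about 15 N of axial push. It then reached the hard stop, and I kept pushing for two short moves before noticing, so the axial force reached about 28 N (34 N at the wrist in all). That was harder than intended, though under the limits.
- **Latch check:** I backed off, and the pack moved back about 3.5 to 4 mm and stopped as the axial load fell to near zero. With the fingers open and then withdrawn, the pack stayed put to within about 1 mm. The plunger, which would push an unlatched pack back out, did not move it. I could not read the catch joint directly, so I am inferring the click from this.
- **Position:** In camera measurements, the pack's home position sits about 3 to 5 mm short of the nominal one. That fits the adjuster's unknown shift.
- **Final picture:** It shows the pack under the lips, the gripper clear, and the bystanders and look-alikes apparently where they were; I judged those by eye only.

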